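# Index a missed vial back under the crimping head

### The arm

A 6-joint arm with a two-finger parallel gripper is mounted at the origin on a cart in front of the work surface, level with it; the furniture and walls round the work are solid. World frame = base frame: x ahead of the robot, y to its left, z up, the work surface at z = 0. Lengths are in m, angles in degrees, forces in N, time in s.
With the tool pointing down it reaches from about 0.35 to 0.875 m from the base axis. Payload 4.2 kg.
Tool frame: the origin (TCP) lies midway between the tips of the shut fingers; the grasp point (between the pads) lies r.pinch_z behind it (r.pinch_z is the distance from the TCP to the grasp point, in m); z points along the fingers, y is the direction in which the jaws open and shut (so a half turn about z gives the same grasp; the last joint's range is limited). The gripper opens to 87 mm and grips with 3 to 60 N. Pads are 19 mm wide; open, the fingers measure 117 mm over their backs; the gripper's body (75 mm by 190 mm) begins 51 mm behind the grasp point.
Start: joints at [85.863, 22.042, 0.453, 0, -68.411, -14.817], TCP at [0.203, 0.591, 0.194] pointing down, gripper open.
Joint ranges: [-179.83, 179.83], [-69.29, 118.12], [-61.27, 80.66], [-181.25, 117.63], [-171.15, -9.14], [-177.46, 177.46]. Speed limits (degrees/s): [159.86, 159.86, 180, 180, 180, 180].

### API

Orientations are given as a 3x3 rotation matrix whose columns are the frame's x, y, z axes.
In Python, from station import r gives the robot as it stands. The module is installed in compiled form; this text tells all that it offers.
- The arm moves only by the tool play_rows, never from a script. Its argument "deltas" is a list of rows, each a list of 7 numbers: the shift along the tool's x, y, z in units of 25 mm (1.0 is 25 mm), then the turn, a rotation vector about the tool's x, y, z in units of 5 degrees (1.0 is 5 degrees), then the finger opening in mm, from 0 to 87. In form: [[tx, ty, tz, wx, wy, wz, fingers], ...]. A call has 1 to 12 rows; each row is the pose to reach, as a shift and turn from the pose commanded when the call began, along the tool's axes at that moment; what a row does not reach only later rows make up. A row lasts 1/10 s, in which the tool goes at most 50 mm and 8.59 degrees, less where a joint would pass 70% of its speed; a pose out of reach is approached as far as the arm can. A call with a gripper value outside its range is refused whole. The fingers move at their own pace and stop on an object; the grip force is fixed at half the most. Time passes only in rows, so rows that repeat a pose let the fingers close. It gives the time, the measured TCP pose, the force and the opening at its end, in the units of the state.
- r.sense(): the state, without advancing time (a new reading comes with each control period).
- r.capture(name): name is "scene" or "top" or "wrist"; returns a dict with "pixels" (480x640x3 uint8, red, green, blue), "camera_matrix" (3x3 intrinsics, pixels), "k1" (the pictures are not rectified: a ray, as slopes to the right and down, at radius r is drawn at 1 + k1 r^2 times it, then the intrinsics apply), "R" (3x3) and "t" (3): a world point X has camera coordinates R X + t; the wrist camera has in their place "T_tool_cam" (4x4, takes a point from camera to tool coordinates, whose origin is the TCP and whose axes are the flange's). Camera axes: x right, y down, z forward; pixel columns grow to the right and rows downward; lengths in m; the calibration is good to about 2 mm. A picture is of the moment at which its call begins: read the wrist's pose just before it. There is no depth.
- r.finish_job(): hands the job in, once; it reports no verdict.
Trained networks look in the newest picture that a camera, given by its name, has taken for a name from the list of things; names that differ only in an ending like _2 or _b are one class to them, and where a whole thing is asked for, a point or a joint stands for the part that bears it (a point fixed in the world has none). Each returns a list of dicts, best first, with "score" (0 to 1); they miss things now and then, are a little off and sometimes report something else, mostly with a low value. They report only what shows in the picture. A call takes as long as a camera call. They do not tell look-alikes from the thing itself.
- r.spot_in(camera, target): "centre" ([x, y, z] in m, in world coordinates, good to about 4 mm: the middle of the surface that is visible of it).
- r.cut_out(camera, target): "region" (480x640 bool, what is visible of it).
The state is a dict: "time_s": time; "joints": joint angles; "joint_velocities": joint speeds; "effort": joint torques, N m; "tcp_pos": TCP position; "ee_rot": TCP orientation; "wrist_force": force on the tool from outside, world axes, zero at the start; "moment": the same for the moment, N m; "gripper_width": opening from 0.0 (shut) to 1.0 (fully open).
Only numpy, scipy, OpenCV 4.12 (cv2) and the standard library are available. Lean on these libraries where they do the work, as an engineer would, in place of code of your own. Each camera call takes 0.05 s, during which the arm holds its last target.

### The job

One uncapped vial has gone past the crimping head on the hand-indexed vial dial. Press the dial's black knob right down to free the pawl and, keeping it down, turn the dial back (anticlockwise seen from above) until the open vial is about half a pocket beyond the head; then let the knob come right up so that the ratchet engages again. Now advance the dial clockwise to the next click, which brings the vial under the head, ease it back until you feel the ratchet tooth rest gently but firmly on the pawl, and let go; never force the dial back against the engaged pawl, and keep the vial upright in its pocket.

Things in the scene. Friction and masses are not known exactly. Their poses are not given: they have to be found in the camera images.
- dial_stand: grey round base (196 mm across, 13 mm thick) bolted to the table; carries the dial and, on two posts up to 132 mm high and 118 mm from the dial's axis, the crimping head and the pawl bracket. Origin: at table height on the dial's upright axis. x points from there to the crimping head, z up.
- station (a point): where a vial's centre must come: on the upright axis of the crimping head (a steel bell, lower edge 103 mm, top 133 mm above the table), 70 mm from the dial's axis, 57.5 mm above the table. Axes as the stand's: a vial at the head that is turned back (anticlockwise) moves to +y.
- knob_grip (a point): centre of the fluted round black knob (43 mm across, 26 mm high, gripped from above), on the dial's axis, 163 mm above the table when up, the highest part of the device. It is keyed to the dial, so it turns with it. It goes down 12 mm against a spring (7.7 N at the top, 12 N at the bottom) to a solid stop and comes up by itself.
- open_vial_centre (a point): centre (half-way up) of the glass vial without cap, 30 mm across, 67 mm tall, loose in one of the dial's 12 pockets (1.5 mm play all round, pocket circle radius 70 mm), one or two pockets clockwise past the crimping head. Capped vials, 75 mm tall, stand beside it; the other pockets are empty.
- dial (a joint): turn of the white pocketed dial (184 mm across), rad: 0 at the start with a tooth on the pawl; grows clockwise seen from above (feed), falls when turned back. Pockets and ratchet teeth are pi/6 apart: the seated places are the multiples of pi/6, within 0.01. A drag of 0.06 N m holds the dial where it is left.
- knob (a joint): how far the knob is pressed, m: 0 up, 0.012 at its stop. The steel ratchet wheel (77 mm across) on its shaft goes down with it: beyond 0.009 it is clear below the pawl and the dial turns both ways; under 0.002 it is engaged. It can be let up anywhere, as the pawl's chamfer rides over the teeth.
- pawl: brass pawl, 101 to 112 mm up, sprung into the wheel. Origin: under its pivot at table height. Advancing, it rides up a tooth (0.1 N m at the knob) and drops behind it at the seated place. Turned back with the knob up, the dial stops hard on it: 1 N on it is 0.04 N m at the knob plus the drag. Right seating load 2 to 10 N (0.14 to 0.46 N m at the knob); over 15 N (0.66 N m) so harms it.
Things that resemble listed ones, but are neither listed nor needed, are in the scene too. What is shaped like the part that bears open_vial_centre but red is not meant.

How it is judged (in metres and radians):
On the way, in this order (a step that is already met when the one before it is completed fails the run):
1. the knob is held down (over 9 mm) and the dial turned back so far that the open vial stands beyond the head, more than 8 mm short of it in the feed direction (value of joint knob above 0.009 m and y of open_vial_centre in the frame of station above 0.008 m), for 0.1 s.
2. the knob is let up (under 2 mm) with the open vial still more than 5 mm short of the head (value of joint knob below 0.002 m and y of open_vial_centre in the frame of station above 0.005 m), for 0.1 s.
3. with the knob up, the dial is advanced to the click under the head and eased back, so that its tooth bears on the pawl with 1.5 N or more, for 0.2 s (value of joint knob below 0.002 m and horizontal distance between open_vial_centre and station below 0.006 m and (value of joint dial between -0.5486 and -0.4886 rad or value of joint dial between -1.0722 and -1.0122 rad) and contact force between pawl and anything else above 1.5 N), for 0.2 s.
At the end, for the whole second after the job is handed in: the open vial stands upright (within 0.1 rad) under the head, its centre within 5 mm of the head's axis; the dial is at rest in that seated place (from 0.025 rad behind to 0.035 rad ahead of it) with the knob up (under 2 mm) (horizontal distance between open_vial_centre and station below 0.005 m and (value of joint dial between -0.5486 and -0.4886 rad or value of joint dial between -1.0722 and -1.0122 rad) and value of joint knob below 0.002 m and angle between open_vial_centre's own z axis and vertical below 0.1 rad and velocity of joint dial between -0.02 and 0.02 rad/s); the robot touches nothing.
It fails at once if with the knob up (under 3 mm) the pawl is loaded with over 15 N (the dial forced back against it) (contact force between pawl and anything else above 15 N and value of joint knob below 0.003 m).
It fails at once if the open vial is tipped by more than 0.4 rad (angle between open_vial_centre's own z axis and vertical above 0.4 rad).
It also fails if it takes over 40 s, if anything falls off the work surface, if the arm or the gripper's body presses on something with over 40 N, if the wrist force passes 120 N, or if a joint passes its speed limit or range.

## Working session

There is one attempt and no reset: what is moved stays moved. The work goes in short steps, Python scripts to look and compute and a tool call to move; the robot and the scene stay as the last step left them, time stands still between calls to the robot, and variables do not carry over. Pictures are saved under pics/ and viewed, and the job is handed in when it is done.

Besides the shell and the picture viewer there is one more tool, called after "Call:" by a JSON object that holds its "method" and its "body". play_rows: Moves the arm, as the interface text tells. Its arguments: {"type":"object","properties":{"deltas":{"type":"array","items":{"type":"array","items":{"type":"number"}}}},"required":["deltas"]}

```bash
mkdir -p pics
python3 - <<'E'
from station import r
import cv2,numpy as np
s=r.sense();print(s, r.pinch_z)
for c in("scene","top","wrist"):
    d=r.capture(c);cv2.imwrite(f"pics/{c}0.png",d["pixels"][:,:,::-1])
    for n in("dial_stand","knob_grip","open_vial_centre","dial","pawl"):
        try:print(c,n,[(round(o["score"],2),np.round(o["centre"],3)) for o in r.spot_in(c,n)][:4])
        except Exception as e:print(c,n,e)
    if c!="wrist":print(d["camera_matrix"],d["k1"],d["R"],d["t"])
    else:print(d["camera_matrix"],d["k1"],d["T_tool_cam"])
E
```

```text
{'time_s': 0.0, 'joints': array([ 8.58615379e+01,  2.20902555e+01,  3.79322553e-01, -2.87041878e-02,
       -6.84097769e+01, -1.48192743e+01]), 'joint_velocities': array([-0.02031812,  0.0110978 , -0.00328124,  0.01363041, -0.02404919,
        0.03895174]), 'effort': array([-5.04392101e-04, -3.90665781e+01,  1.87402511e+01,  4.21972454e+00,
        1.10196567e-02, -1.90972401e-04]), 'tcp_pos': array([0.20278628, 0.59048768, 0.1926626 ]), 'ee_rot': array([[ 9.45698434e-01, -3.25044752e-01, -6.16655722e-04],
       [-3.25045325e-01, -9.45696178e-01, -2.06762868e-03],
       [ 8.89028935e-05,  2.15579427e-03, -9.99997672e-01]]), 'wrist_force': array([-0.20060061,  0.55876075, -0.78210271]), 'moment': array([ 0.0026186 , -0.02421688,  0.01298023]), 'gripper_width': 0.9985805595374878} 0.0187
scene dial_stand [(0.58, array([0.55 , 0.226, 0.049])), (0.55, array([0.524, 0.15 , 0.074])), (0.38, array([0.51 , 0.228, 0.042]))]
scene knob_grip [(0.85, array([0.505, 0.221, 0.118]))]
scene open_vial_centre [(0.7, array([0.698, 0.204, 0.043])), (0.58, array([0.678, 0.258, 0.041])), (0.56, array([0
[... 801 characters left out ...]
     1.        ]] -0.1096352202911364 [[ 0.00415156 -0.99980472  0.01932045]
 [-0.99583403 -0.00589346 -0.09099371]
 [ 0.09108981 -0.0188622  -0.99566403]] [0.25740689 0.60182152 0.91165331]
wrist dial_stand []
wrist knob_grip []
wrist open_vial_centre []
wrist dial []
wrist pawl []
[[406.40919045   0.         320.89685592]
 [  0.         406.40919045 235.8018708 ]
 [  0.           0.           1.        ]] 0.021404164952191204 [[-1.37894040e-04 -9.63105743e-01 -2.69123222e-01  7.43653062e-02]
 [ 9.99999362e-01  1.69013570e-04 -1.11722760e-03  1.12177093e-04]
 [ 1.12149380e-03 -2.69123204e-01  9.63105105e-01 -1.89800669e-01]
 [ 0.00000000e+00  0.00000000e+00  0.00000000e+00  1.00000000e+00]]
```

View pics/scene0.png

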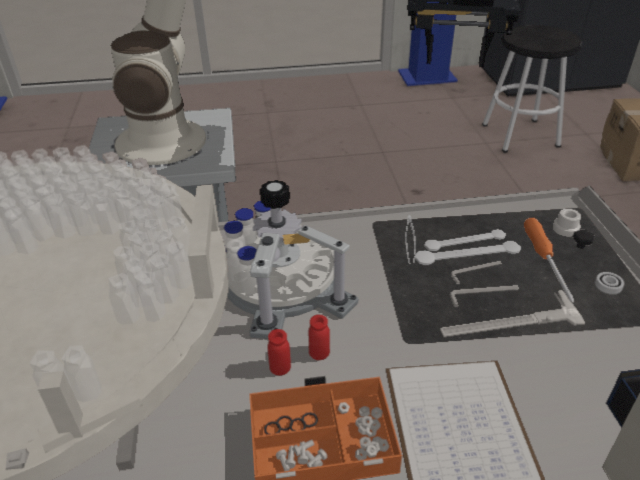

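View pics/top0.png

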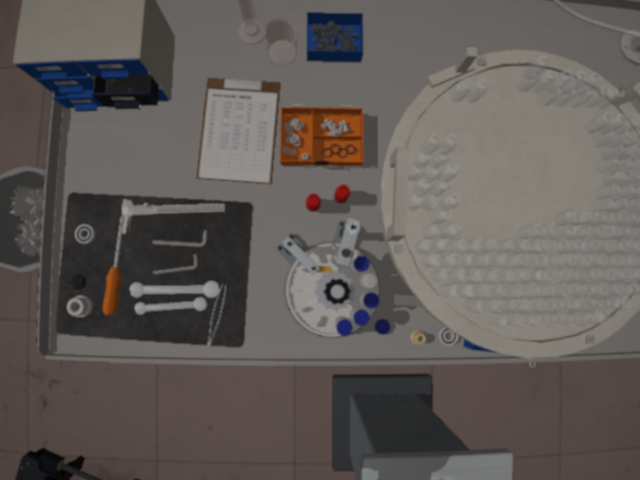

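Run:
```python
import cv2
a=cv2.imread("pics/scene0.png")[130:400,170:470];cv2.imwrite("pics/sc0.png",cv2.resize(a,None,fx=2.2,fy=2.2,interpolation=2)[:600])
a=cv2.imread("pics/top0.png")[120:330,80:350];cv2.imwrite("pics/tc0.png",cv2.resize(a,None,fx=2.8,fy=2.8,interpolation=2)[:600])
```

```text
(no output)
```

View pics/sc0.png

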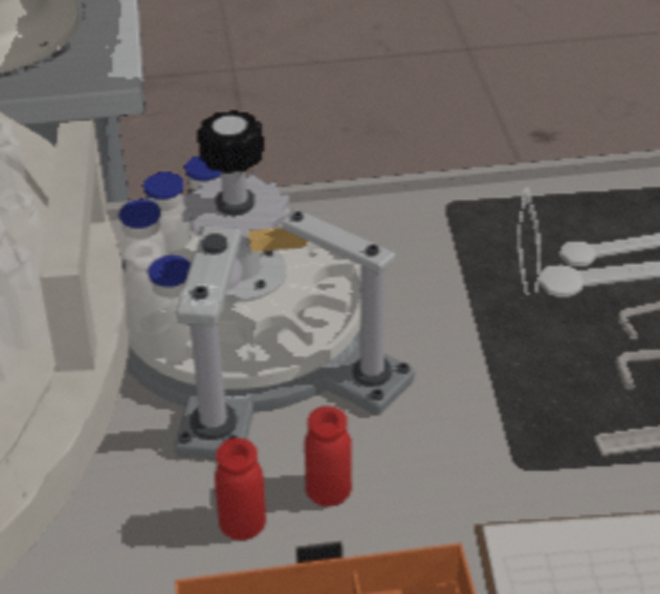

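View pics/tc0.png

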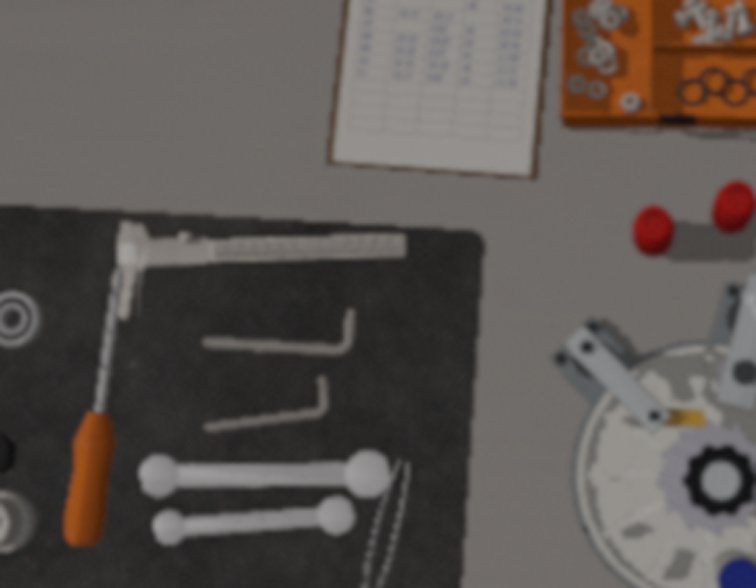

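```bash
cat > h.py <<'E'
import numpy as np,cv2
def ray(d,uv,s=None):
    K=np.array(d["camera_matrix"]);k1=d["k1"]
    p=((uv[0]-K[0,2])/K[0,0],(uv[1]-K[1,2])/K[1,1])
    q=cv2.undistortPointsIter(np.array([[uv]],float),K,np.array([k1,0,0,0.]),None,None,(3,50,1e-12))[0,0]
    v=np.array([q[0],q[1],1.])
    if "R" in d: R=np.array(d["R"]);t=np.array(d["t"]);o=-R.T@t;v=R.T@v
    else:
        T=np.array(d["T_tool_cam"]);E=s["ee_rot"];o=E@T[:3,3]+s["tcp_pos"];v=E@T[:3,:3]@v
    return o,v/np.linalg.norm(v)
def atz(d,uv,z,s=None):
    o,v=ray(d,uv,s);return o+v*(z-o[2])/v[2]
def proj(d,X,s=None):
    if "R" in d: c=np.array(d["R"])@X+np.array(d["t"])
    else:
        T=np.array(d["T_tool_cam"]);E=s["ee_rot"]
        c=T[:3,:3].T@(E.T@(np.array(X)-s["tcp_pos"])-T[:3,3])
    x=c[:2]/c[2];x=x*(1+d["k1"]*(x@x));K=np.array(d["camera_matrix"]);return K[:2,:2]@x+K[:2,2]
def tri(A,B):
    (o1,v1),(o2,v2)=A,B
    M=np.stack([v1,-v2],1);ab=np.linalg.lstsq(M,o2-o1,rcond=None)[0]
    return (o1+ab[0]*v1+o2+ab[1]*v2)/2,np.linalg.norm(o1+ab[0]*v1-o2-ab[1]*v2)
E
python3 - <<'E'
from station import r
from h import *
T=r.capture("top");S=r.capture("scene")
print("cams",ray(T,(320,240))[0],ray(S,(320,240))[0])
c=T["pixels"][210:350,265:405,::-1]
cv2.imwrite("pics/tc1.png",cv2.resize(c,None,fx=4.2,fy=4.2,interpolation=cv2.INTER_CUBIC))
c=S["pixels"][165:345,200:370,::-1]
cv2.imwrite("pics/sc1.png",cv2.resize(c,None,fx=3.3,fy=3.3,interpolation=cv2.INTER_CUBIC))
print("knob top",atz(T,(337,291),.176), atz(S,(274.5,187),.176),tri(ray(T,(337,291)),ray(S,(274.5,187))))
print("tray block",tri(ray(T,(397,238)),ray(S,(207,187))),tri(ray(T,(397,150)),ray(S,(205,290))))
for n in ("knob_grip","open_vial_centre","pawl"):
    for cn in("top","scene"):
        for o in r.cut_out(cn,n):
            m=o["region"];ys,xs=np.nonzero(m);print(cn,n,round(o["score"],2),xs.min(),xs.max(),ys.min(),ys.max())
E
```

```text
cams [0.51520338 0.27809922 0.95748917] [1.23239059 0.19218372 0.65930697]
knob top [0.49470141 0.22591055 0.176     ] [0.49638465 0.2238628  0.176     ] (array([0.49458264, 0.22488158, 0.17469745]), np.float64(0.001887083966106472))
tray block (array([0.57876994, 0.13520705, 0.23943807]), np.float64(0.0020950511342138806)) (array([0.73059899, 0.1268409 , 0.20129905]), np.float64(0.0008250004677156618))
top knob_grip 0.59 315 354 272 309
scene knob_grip 0.66 252 300 180 240
top open_vial_centre 0.77 305 320 194 211
top open_vial_centre 0.76 334 348 185 203
top open_vial_centre 0.47 359 376 273 288
scene open_vial_centre 0.9 307 329 315 359
scene open_vial_centre 0.84 226 242 239 279
top pawl 0.51 319 329 267 271
scene pawl 0.58 283 308 234 243
```

View pics/tc1.png

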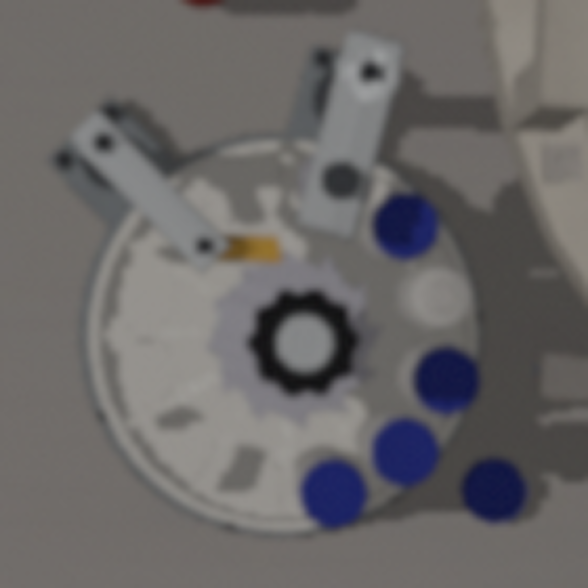

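View pics/sc1.png

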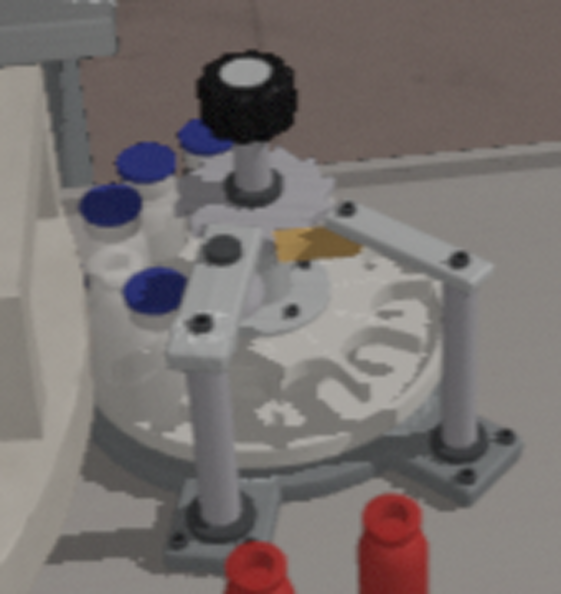

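Run:
```python
from station import r
from h import *
T=r.capture("top");k=np.array([.495,.2255])
f=lambda x,y:(265+x/4.2,210+y/4.2)
def rep(n,uv,z):
    p=atz(T,uv,z)[:2]-k;print(n,(p+k).round(3),round(np.hypot(*p),4),np.degrees(np.arctan2(p[1],p[0])).round(1))
rep("head bolt",f(342,180),.140)
rep("head post",f(371,72),.134)
rep("pawlpost",f(103,142),.134);rep("pawl pivot",f(205,245),.134)
for n,x,y,z in[("b1",405,226,.099),("open",440,297,.091),("b3",446,380,.099),("b4",405,452,.099),("b5",333,493,.099),("loose",494,490,.075)]:rep(n,f(x,y),z)
rep("tray edge",f(497,50),.2);rep("tray edge",f(515,130),.2);rep("tr",f(560,250),.1);rep("tr",f(588,290),.1);rep("tr",f(515,130),.1)
s=r.sense();E=s["ee_rot"];print(np.degrees(np.arctan2(E[1,0],E[0,0])))
```

```text
head bolt [0.561 0.207] 0.0684 -15.8
head post [0.607 0.194] 0.1165 -15.7
pawlpost [0.577 0.308] 0.1157 45.1
pawl pivot [0.533 0.264] 0.0545 45.2
b1 [0.543 0.175] 0.0692 -46.2
open [0.512 0.159] 0.0685 -75.9
b3 [0.475 0.158] 0.0707 -106.1
b4 [0.444 0.176] 0.0713 -135.7
b5 [0.426 0.207] 0.0712 -165.2
loose [0.425 0.133] 0.1164 -127.1
tray edge [0.609 0.151] 0.1361 -33.2
tray edge [0.577 0.144] 0.1157 -44.7
tr [0.532 0.107] 0.1244 -72.5
tr [0.515 0.095] 0.1325 -81.4
tr [0.586 0.126] 0.1342 -47.6
-18.95488522251791
```

The targets check out. The knob (337,291) is at about (0.495, 0.2255). The head is at −15.8°, a capped vial (361,264) is at −46°, and the clear open vial (370,281) is at −76°, so it is two pockets past the head and the goal is −π/3.

Look-alikes:
- Red bottles at (313,203) and (342,194).
- A loose capped vial at (383,326).
- Clear vials on the tray.
- A small black knob on the mat at (77,283).

I'll move above the knob.

Call:
{"method": "play_rows", "body": {"deltas": [[0.6,0.4,-0.3,0,0,0,70],[2.0,1.25,-0.8,0,0,0,64],[3.6,2.3,-1.4,0,0,0,64],[5.2,3.3,-1.6,0,0,0,64],[6.8,4.3,-1.6,0,0,0,64],[8.4,5.3,-1.6,0,0,0,64],[10.0,6.3,-1.6,0,0,0,64],[11.6,7.35,-1.6,0,0,0,64],[13.2,8.4,-1.6,0,0,0,64],[14.6,9.25,-1.6,0,0,0,64],[15.5,9.8,-1.6,0,0,0,64],[15.8,10.0,-1.6,0,0,0,64]]}}

```text
time_s: 2.55
tcp_pos: [0.4966, 0.2236, 0.2342]
ee_rot: [[0.945, -0.328, 0.001], [-0.328, -0.945, -0.0], [0.001, -0.0, -1.0]]
wrist_force: [-0.8, -0.4, -0.6]
gripper_width: 0.737
```

Call:
{"method": "play_rows", "body": {"deltas": [[0,0,0,0,0,0,64],[0,0,0,0,0,0,64]]}}

```text
time_s: 2.75
tcp_pos: [0.495, 0.2265, 0.234]
ee_rot: [[0.946, -0.325, 0.0], [-0.325, -0.946, 0.0], [-0.0, -0.0, -1.0]]
wrist_force: [0.2, -1.1, -0.5]
gripper_width: 0.738
```

Run:
```python
from station import r
from h import *
s=r.sense();d=r.capture("wrist");im=d["pixels"][:,:,::-1].copy()
print(s["time_s"],s["tcp_pos"],s["ee_rot"].round(4),s["joints"],s["wrist_force"],s["moment"],s["gripper_width"])
p=proj(d,np.array([.495,.2255,.176]),s);print(p)
cv2.drawMarker(im,tuple(int(v) for v in p),(0,0,255),0,10,1)
p=proj(d,s["tcp_pos"]+np.array([0,0,.176-s["tcp_pos"][2]]),s);print("axis",p)
cv2.drawMarker(im,tuple(int(v) for v in p),(0,255,0),1,10,1)
cv2.imwrite("pics/w1.png",im)
```

```text
2.75 [0.494981   0.22651523 0.23395799] [[ 9.458e-01 -3.247e-01  1.000e-04]
 [-3.247e-01 -9.458e-01  3.000e-04]
 [-1.000e-04 -4.000e-04 -1.000e+00]] [ 4.16532799e+01  1.26122146e+01 -7.14949671e+00 -1.32237740e-02
 -7.02222476e+01  2.94019966e+01] [ 0.15254878 -1.06183088 -0.52397652] [0.00601363 0.01344897 0.03222602] 0.7382112145077263
[322.70424743 243.04334585]
axis [321.20447539 243.56642966]
```

View pics/w1.png

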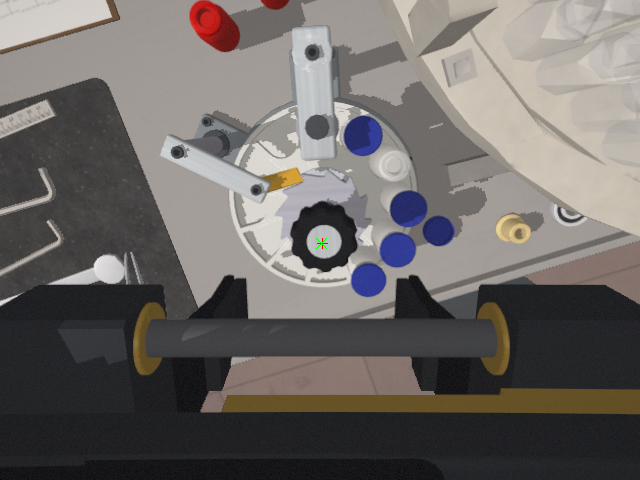

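The wrist view shows the knob at about (323,241). The head arm is at (316,125), a capped vial at (362,135), and the open vial at (393,165), which confirms two pockets. Next I'll refine the knob centre.

Run:
```python
from station import r
from h import *
s=r.sense();d=r.capture("wrist");im=d["pixels"].astype(int)
g=im.max(2)
m=((g<70)).astype(np.uint8);m[:190]=0;m[278:]=0;m[:,:285]=0;m[:,362:]=0
n,l,st,c=cv2.connectedComponentsWithStats(m);i=1+st[1:,4].argmax();print(st[i],c[i])
cn=max(cv2.findContours((l==i).astype(np.uint8),0,2)[0],key=cv2.contourArea)
(x,y),rad=cv2.minEnclosingCircle(cn);print(x,y,rad)
h=(l==i)*0
mm=np.zeros((480,640),np.uint8);cv2.drawContours(mm,[cn],-1,1,-1)
w=((g>110)&(mm>0)).astype(np.uint8);n,l2,st2,c2=cv2.connectedComponentsWithStats(w);j=1+st2[1:,4].argmax();print(st2[j],c2[j])
for uv,z in(((x,y),.172),(c2[j],.176)):
    P=atz(d,uv,z,s);print(P,(s["ee_rot"].T@(P-s["tcp_pos"]))/.025)
```

```text
[ 291  201   67   71 2501] [324.16593363 233.87684926]
323.63201904296875 235.9191436767578 35.10761642456055
[307 224  35  34 928] [324.08405172 240.7262931 ]
[0.49803142 0.22417065 0.172     ] [0.15764716 0.06322255 2.47783832]
[0.49600337 0.22457909 0.176     ] [0.07560018 0.07398524 2.31783791]
```

Call:
{"method": "play_rows", "body": {"deltas": [[0.03,0.03,0.5,0,0,0,60],[0.05,0.05,1.3,0,0,0,60],[0.05,0.05,2.2,0,0,0,60],[0.05,0.05,2.9,0,0,0,60],[0.05,0.05,3.3,0,0,0,60],[0.05,0.05,3.4,0,0,0,60],[0.05,0.05,3.4,0,0,0,60],[0.05,0.05,3.4,0,0,0,60]]}}

```text
time_s: 3.65
tcp_pos: [0.4966, 0.2253, 0.1496]
ee_rot: [[0.946, -0.324, 0.002], [-0.324, -0.946, 0.001], [0.001, -0.001, -1.0]]
wrist_force: [-1.0, 0.7, 0.4]
gripper_width: 0.691
```

```bash
cat > look.py <<'E'
import sys
from station import r
from h import *
s=r.sense();n=sys.argv[1]
print(s["time_s"],s["tcp_pos"].round(4),"yaw",np.degrees(np.arctan2(s["ee_rot"][1,0],s["ee_rot"][0,0])).round(2),"F",s["wrist_force"].round(2),"M",s["moment"].round(3),s["gripper_width"].round(3),"j",s["joints"].round(2))
E=s["ee_rot"];print("F tool",(E.T@s["wrist_force"]).round(2))
if len(sys.argv)>2:
  for c in sys.argv[2:]:
    d=r.capture(c);im=d["pixels"][:,:,::-1]
    if c=="top":im=cv2.resize(im[210:350,265:405],None,fx=4.2,fy=4.2,interpolation=2)
    if c=="scene":im=cv2.resize(im[165:345,200:370],None,fx=3.3,fy=3.3,interpolation=2)
    cv2.imwrite(f"pics/{n}_{c}.png",im)
E
python3 look.py a wrist scene
```

```text
Traceback (most recent call last):
  File "look.py", line 5, in <module>
    print(s["time_s"],s["tcp_pos"].round(4),"yaw",np.degrees(np.arctan2(s["ee_rot"][1,0],s["ee_rot"][0,0])).round(2),"F",s["wrist_force"].round(2),"M",s["moment"].round(3),s["gripper_width"].round(3),"j",s["joints"].round(2))
                                                                                                                                                                            ^^^^^^^^^^^^^^^^^^^^^^^^
AttributeError: 'float' object has no attribute 'round'
```

```bash
sed -i 's/s\["gripper_width"\].round(3)/round(s["gripper_width"],4)/' look.py; python3 look.py a wrist scene
```

```text
3.65 [0.4966 0.2253 0.1496] yaw -18.93 F [-0.99  0.69  0.41] M [ 0.03  -0.013  0.005] 0.6913 j [ 4.145e+01  1.640e+01 -1.467e+01  2.000e-02 -5.883e+01  2.961e+01]
F tool [-1.16 -0.33 -0.41]
```

View pics/a_wrist.png

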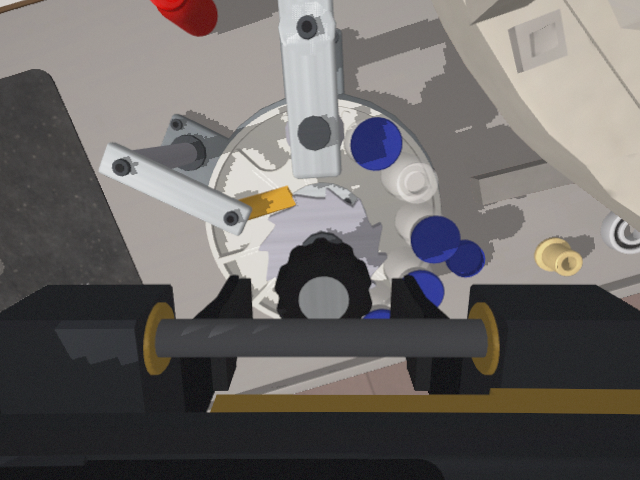

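View pics/a_scene.png

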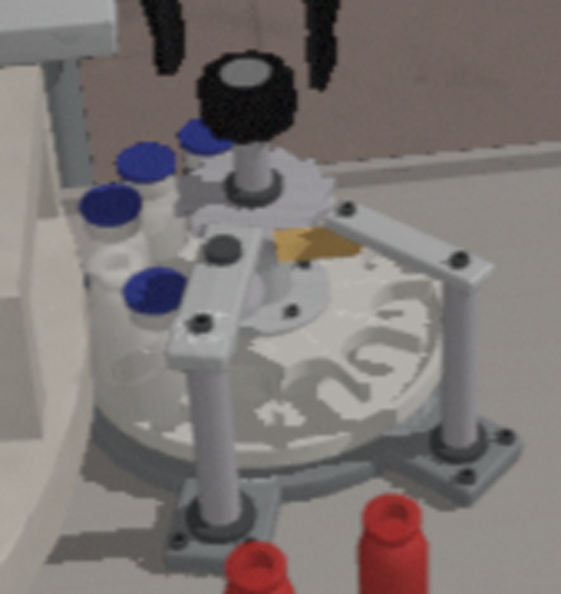

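Run:
```python
from station import r
from h import *
s=r.sense();S=r.capture("scene");W=r.capture("wrist")
for P in(s["tcp_pos"],s["tcp_pos"]+s["ee_rot"][:,1]*.03,s["tcp_pos"]-s["ee_rot"][:,1]*.03,[.4955,.225,.176]):
    P=np.array(P);p=proj(S,P);print(p,(p-[200,165])*3.3,proj(W,P,s))
c=S["pixels"][120:260,200:360,::-1]
cv2.imwrite("pics/sc3.png",cv2.resize(c,None,fx=4,fy=4,interpolation=2))
```

```text
[276.52041118 201.67151905] [252.51735691 121.01601287] [321.11585021 276.97270886]
[257.20122473 199.85448938] [188.7640416  115.01981496] [381.28403676 277.0090279 ]
[296.03143204 203.50484066] [316.90372574 127.06597417] [260.96820833 276.97495087]
[275.21785726 186.60070287] [248.21892896  71.28231949] [322.19751341 301.11432014]
```

View pics/sc3.png

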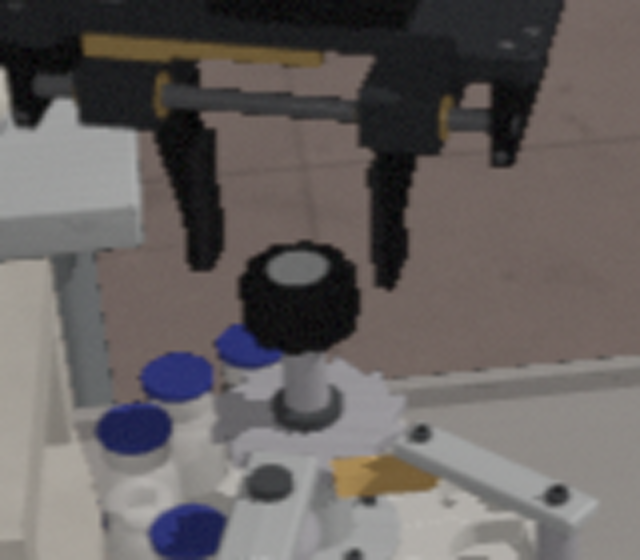

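Run:
```python
from station import r
from h import *
s=r.sense();S=r.capture("scene");W=r.capture("wrist")
for a,b in(((250.8,187),(403,279)),((297,191.8),(240,279))):
    P,e=tri(ray(S,a),ray(W,b,s));print(P,e,s["ee_rot"].T@(P-s["tcp_pos"]))
c=W["pixels"][220:440,160:480,::-1]
cv2.imwrite("pics/wc3.png",cv2.resize(c,None,fx=2.5,fy=2.5,interpolation=2))
```

```text
[0.49547657 0.18910994 0.17927963] 0.0004772293147934458 [ 0.01076679  0.03421645 -0.02987277]
[0.51706986 0.25464257 0.17756555] 0.0006235802425160957 [ 0.00990056 -0.03477449 -0.02807462]
```

View pics/wc3.png

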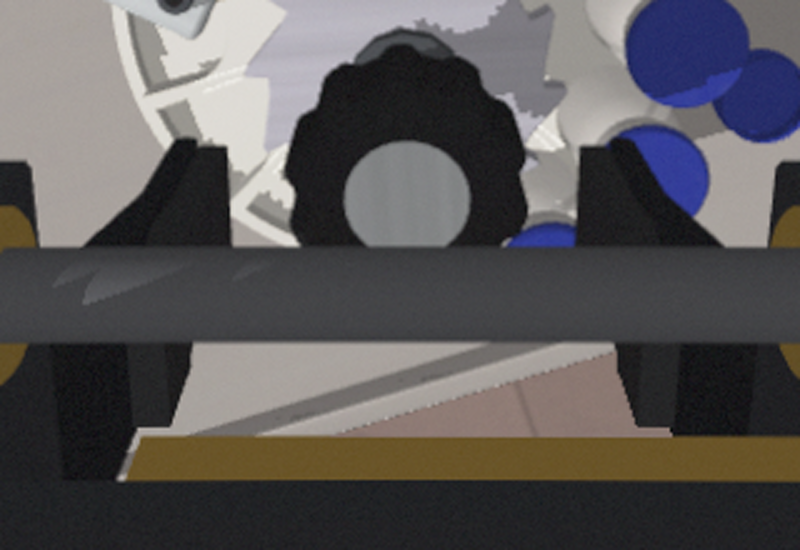

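Both cameras put the fingertips at about z 0.178, roughly 28 mm above the reported TCP at this opening. I'll lower a little, narrow the jaws and measure again.

Call:
{"method": "play_rows", "body": {"deltas": [[-0.02,0,0.2,0,0,0,54],[-0.03,0,0.4,0,0,0,48],[-0.03,0,0.4,0,0,0,48],[-0.03,0,0.4,0,0,0,48]]}}

```text
time_s: 4.35
tcp_pos: [0.4953, 0.2249, 0.1384]
ee_rot: [[0.946, -0.325, -0.0], [-0.325, -0.946, -0.001], [-0.0, 0.001, -1.0]]
wrist_force: [-0.5, 0.0, 1.2]
gripper_width: 0.561
```

```bash
python3 look.py b
python3 - <<'E'
from station import r
from h import *
S=r.capture("scene");W=r.capture("wrist")
a=cv2.resize(W["pixels"][220:400,200:440,::-1],None,fx=2.5,fy=2.5,interpolation=2)
b=cv2.resize(S["pixels"][120:260,200:360,::-1],None,fx=4,fy=4,interpolation=2)
cv2.imwrite("pics/b_w.png",a);cv2.imwrite("pics/b_s.png",b)
E
```

```text
4.35 [0.4953 0.2249 0.1384] yaw -18.95 F [-0.47  0.04  1.24] M [0.003 0.05  0.042] 0.561 j [ 4.151e+01  1.697e+01 -1.563e+01  1.000e-02 -5.744e+01  2.954e+01]
F tool [-0.46  0.11 -1.24]
```

View pics/b_w.png

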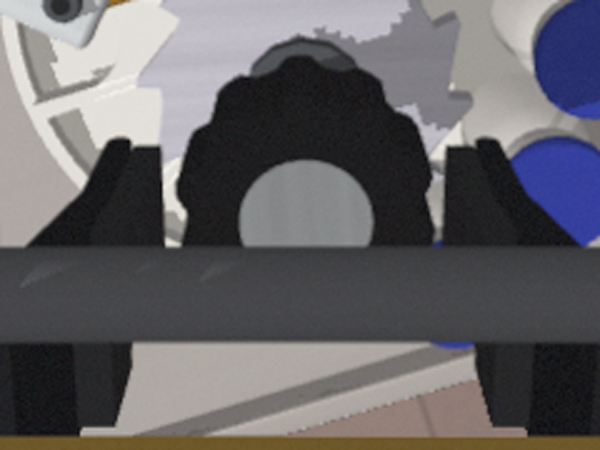

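View pics/b_s.png

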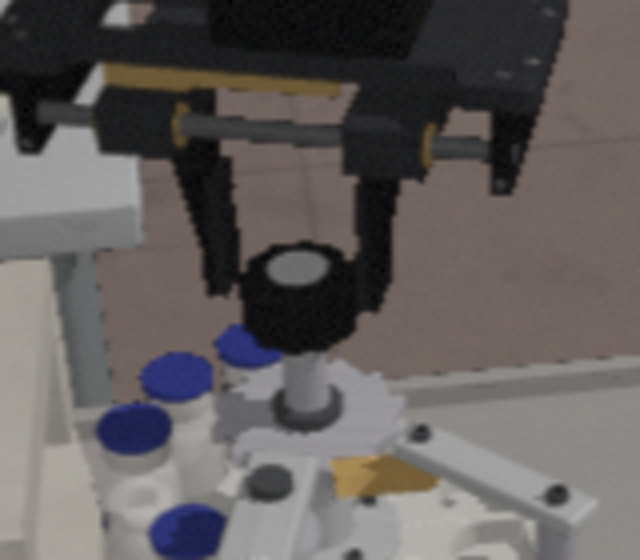

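The offset stays the same, so I'll trust the pictures and descend another 18 mm to bring the real tips to about z 0.149, then look.

Call:
{"method": "play_rows", "body": {"deltas": [[0,0,0.25,0,0,0,50],[0,0,0.5,0,0,0,50],[0,0,0.7,0,0,0,50],[0,0,0.7,0,0,0,50]]}}

```text
time_s: 4.85
tcp_pos: [0.4948, 0.2245, 0.12]
ee_rot: [[0.946, -0.325, -0.002], [-0.325, -0.946, -0.001], [-0.001, 0.002, -1.0]]
wrist_force: [0.8, 0.1, 0.4]
gripper_width: 0.577
```

```bash
python3 look.py c
python3 - <<'E'
from station import r
from h import *
S=r.capture("scene");W=r.capture("wrist")
a=cv2.resize(W["pixels"][220:400,200:440,::-1],None,fx=2.5,fy=2.5,interpolation=2)
b=cv2.resize(S["pixels"][120:260,200:360,::-1],None,fx=4,fy=4,interpolation=2)
cv2.imwrite("pics/c_w.png",a);cv2.imwrite("pics/c_s.png",b)
E
```

```text
4.85 [0.4948 0.2245 0.12  ] yaw -18.97 F [0.81 0.09 0.43] M [ 0.055 -0.034  0.018] 0.5765 j [ 4.150e+01  1.804e+01 -1.703e+01 -2.000e-02 -5.506e+01  2.954e+01]
F tool [ 0.73 -0.35 -0.43]
```

View pics/c_w.png

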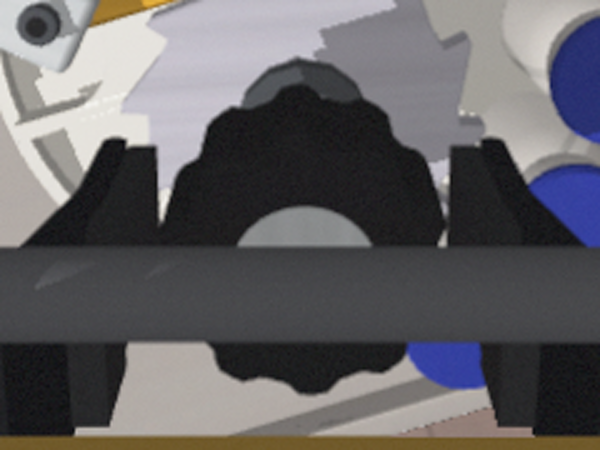

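View pics/c_s.png

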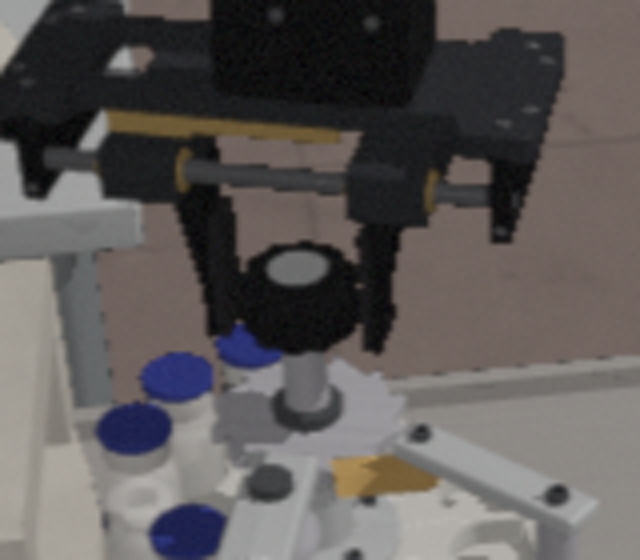

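The tips are just below the knob's lower edge and the jaws are centred. I'll close on it now.

Call:
{"method": "play_rows", "body": {"deltas": [[0,0,0,0,0,0,44],[0,0,0,0,0,0,38],[0,0,0,0,0,0,30],[0,0,0,0,0,0,30],[0,0,0,0,0,0,30]]}}

```text
time_s: 5.45
tcp_pos: [0.4954, 0.2246, 0.1215]
ee_rot: [[0.946, -0.325, -0.0], [-0.325, -0.946, -0.001], [0.0, 0.001, -1.0]]
wrist_force: [0.0, -2.7, 2.1]
gripper_width: 0.481
```

```bash
python3 look.py d wrist; sleep 0; python3 look.py d2
```

```text
5.45 [0.4954 0.2246 0.1215] yaw -18.95 F [ 0.05 -2.74  2.1 ] M [-0.651  0.112  0.055] 0.481 j [ 4.149e+01  1.795e+01 -1.696e+01  3.000e-02 -5.513e+01  2.954e+01]
F tool [ 0.93  2.57 -2.1 ]
5.5 [0.4954 0.2247 0.1215] yaw -18.95 F [-0.09 -2.67  1.73] M [-0.717  0.04   0.06 ] 0.4806 j [ 4.149e+01  1.795e+01 -1.695e+01  3.000e-02 -5.513e+01  2.954e+01]
F tool [ 0.78  2.56 -1.73]
```

View pics/d_wrist.png

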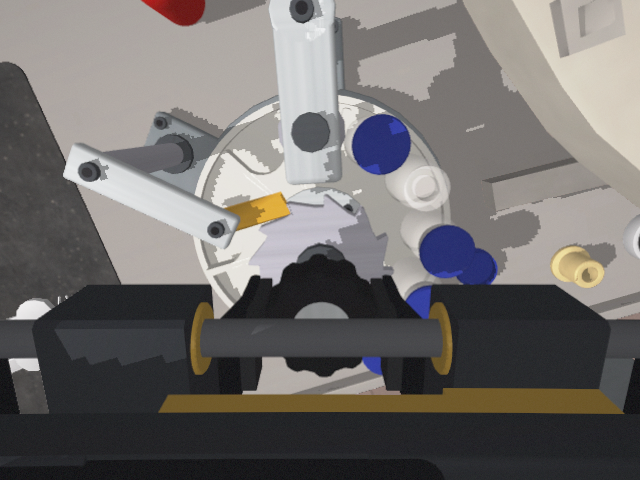

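Call:
{"method": "play_rows", "body": {"deltas": [[0,0,0.15,0,0,0,30],[0,0,0.3,0,0,0,30],[0,0,0.42,0,0,0,30],[0,0,0.48,0,0,0,30],[0,0,0.48,0,0,0,30]]}}

```text
time_s: 6.0
tcp_pos: [0.4954, 0.2247, 0.1106]
ee_rot: [[0.946, -0.324, 0.0], [-0.324, -0.946, -0.001], [0.001, 0.001, -1.0]]
wrist_force: [-3.2, -3.2, 9.6]
gripper_width: 0.48
```

```bash
python3 look.py e wrist
```

```text
6.0 [0.4954 0.2247 0.1106] yaw -18.92 F [-3.22 -3.25  9.59] M [-0.992  0.981 -0.008] 0.4795 j [ 41.51  18.62 -17.77   0.06 -53.62  29.54]
F tool [-1.99  4.12 -9.59]
```

View pics/e_wrist.png

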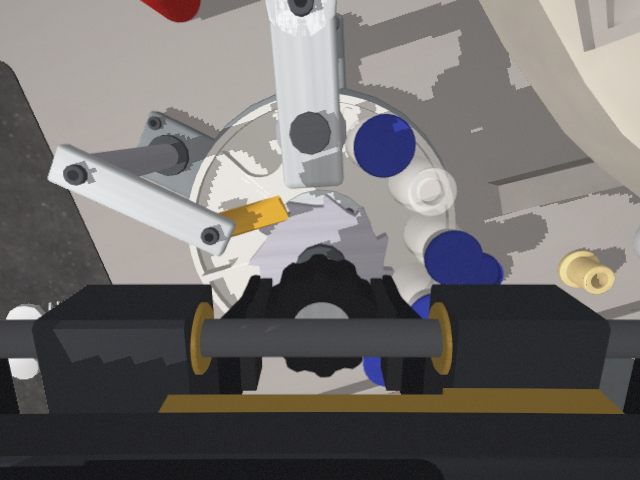

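Call:
{"method": "play_rows", "body": {"deltas": [[0,0,0.04,0,0,0,30],[0,0,0.07,0,0,0,30],[0,0,0.07,0,0,0,30]]}}

```text
time_s: 6.35
tcp_pos: [0.4955, 0.2247, 0.1094]
ee_rot: [[0.946, -0.324, 0.001], [-0.324, -0.946, -0.001], [0.001, 0.0, -1.0]]
wrist_force: [-3.4, -2.2, 11.3]
gripper_width: 0.481
```

```bash
python3 look.py f
```

```text
6.35 [0.4955 0.2247 0.1094] yaw -18.92 F [-3.44 -2.21 11.27] M [-1.058  1.202 -0.004] 0.4808 j [ 41.51  18.68 -17.87   0.07 -53.43  29.54]
F tool [ -2.53   3.21 -11.28]
```

Call:
{"method": "play_rows", "body": {"deltas": [[0,0,0.04,0,0,-0.2,30],[0,0,0.04,0,0,-0.7,30],[0,0,0.04,0,0,-1.4,30],[0,0,0.04,0,0,-2.1,30],[0,0,0.04,0,0,-2.7,30],[0,0,0.04,0,0,-3.0,30],[0,0,0.04,0,0,-3.0,30]]}}

```text
time_s: 7.05
tcp_pos: [0.4956, 0.2248, 0.1093]
ee_rot: [[0.998, -0.067, 0.001], [-0.067, -0.998, -0.0], [0.001, 0.0, -1.0]]
wrist_force: [-6.0, -3.7, 14.9]
gripper_width: 0.48
```

```bash
python3 look.py g wrist top
```

```text
7.05 [0.4956 0.2248 0.1093] yaw -3.86 F [-6.04 -3.72 14.88] M [-1.09   1.721  0.036] 0.4804 j [ 41.52  18.68 -17.89   0.09 -53.38  44.57]
F tool [ -5.75   4.12 -14.88]
```

View pics/g_wrist.png

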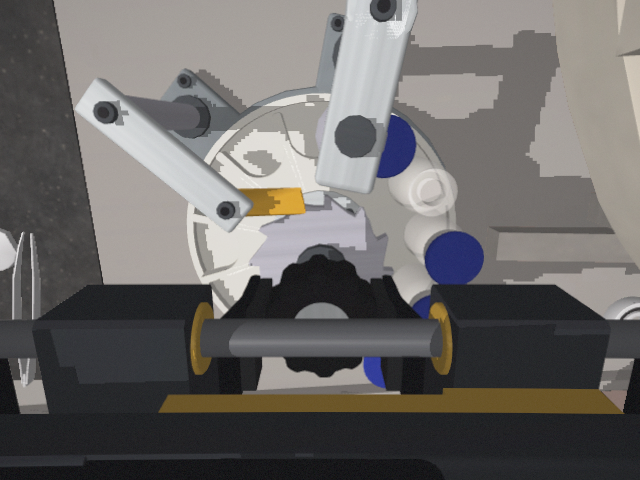

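The dial turns with the gripper: the vials haven't moved in the tool view, and the knob is at its stop at 14.9 N. I'll continue with the remaining 60°.

Call:
{"method": "play_rows", "body": {"deltas": [[0,0,0,0,0,-0.4,30],[0,0,0,0,0,-1.1,30],[0,0,0,0,0,-1.9,30],[0,0,0,0,0,-2.7,30],[0,0,0,0,0,-3.5,30],[0,0,0,0,0,-4.3,30],[0,0,0,0,0,-5.1,30],[0,0,0,0,0,-5.6,30],[0,0,0,0,0,-5.9,30],[0,0,0,0,0,-6.0,30]]}}

```text
time_s: 8.15
tcp_pos: [0.4956, 0.225, 0.1093]
ee_rot: [[0.898, 0.44, 0.001], [0.44, -0.898, 0.0], [0.001, 0.001, -1.0]]
wrist_force: [-6.0, -3.4, 14.3]
gripper_width: 0.475
```

Call:
{"method": "play_rows", "body": {"deltas": [[0,0,0,0,0,-0.4,30],[0,0,0,0,0,-1.1,30],[0,0,0,0,0,-1.9,30],[0,0,0,0,0,-2.7,30],[0,0,0,0,0,-3.5,30],[0,0,0,0,0,-4.3,30],[0,0,0,0,0,-5.1,30],[0,0,0,0,0,-5.6,30],[0,0,0,0,0,-5.9,30],[0,0,0,0,0,-6.0,30],[0,0,0,0,0,-6.0,30]]}}

```text
time_s: 9.25
tcp_pos: [0.4954, 0.2252, 0.1093]
ee_rot: [[0.558, 0.83, 0.001], [0.83, -0.558, 0.0], [0.001, 0.001, -1.0]]
wrist_force: [-5.6, -2.3, 15.3]
gripper_width: 0.477
```

```bash
python3 look.py h2 wrist scene
```

```text
9.25 [0.4954 0.2252 0.1093] yaw 56.1 F [-5.61 -2.31 15.27] M [-0.795  1.926  0.007] 0.4766 j [ 4.1540e+01  1.8680e+01 -1.7890e+01  4.0000e-02 -5.3370e+01  1.0454e+02]
F tool [ -5.03  -3.36 -15.28]
```

View pics/h2_wrist.png

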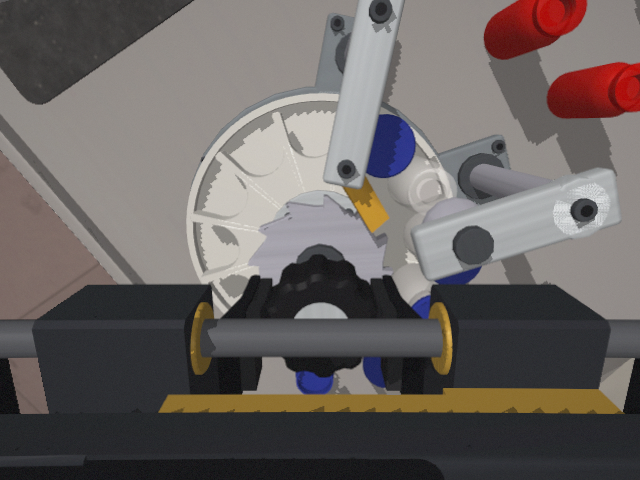

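View pics/h2_scene.png

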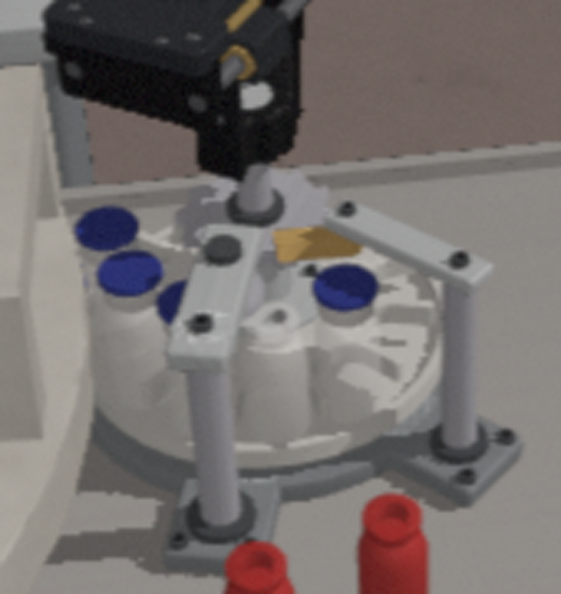

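The open vial (scene crop 278,315) now stands half a pocket beyond the head, upright. I'll let the knob up while holding the angle.

Call:
{"method": "play_rows", "body": {"deltas": [[0,0,-0.1,0,0,0,30],[0,0,-0.2,0,0,0,30],[0,0,-0.3,0,0,0,30],[0,0,-0.4,0,0,0,30],[0,0,-0.5,0,0,0,30],[0,0,-0.58,0,0,0,30],[0,0,-0.58,0,0,0,30],[0,0,-0.58,0,0,0,30]]}}

```text
time_s: 10.15
tcp_pos: [0.4953, 0.2251, 0.1214]
ee_rot: [[0.558, 0.83, -0.0], [0.83, -0.558, 0.0], [-0.0, -0.0, -1.0]]
wrist_force: [-3.3, -0.9, 5.0]
gripper_width: 0.479
```

```bash
python3 look.py i wrist scene
```

```text
10.15 [0.4953 0.2251 0.1214] yaw 56.05 F [-3.25 -0.93  4.98] M [-0.323  0.894  0.057] 0.4787 j [ 4.1520e+01  1.7950e+01 -1.6940e+01 -1.0000e-02 -5.5110e+01  1.0454e+02]
F tool [-2.59 -2.18 -4.98]
```

View pics/i_wrist.png

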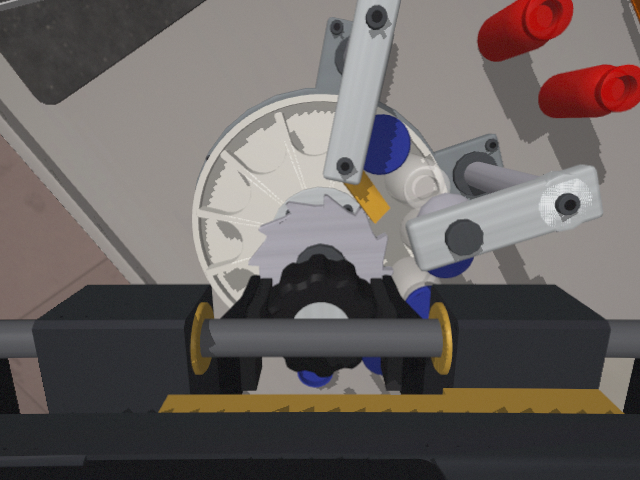

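View pics/i_scene.png

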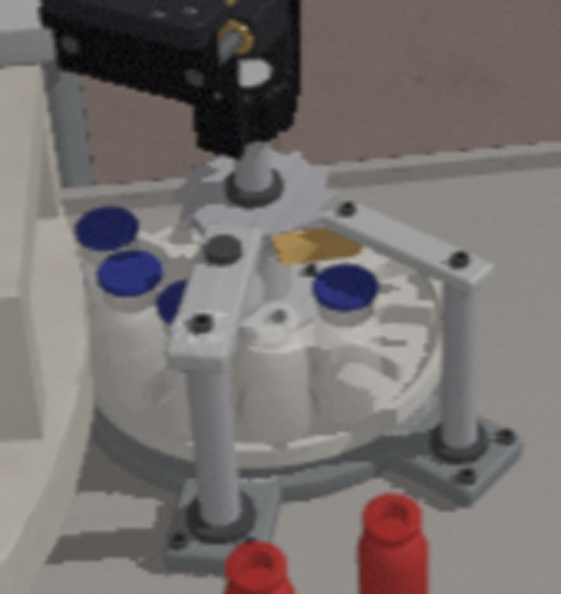

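The knob is up: z is back at 0.1214, and the 5 N left is below the spring's 7.7 N minimum. Now I'll advance clockwise past the click at yaw ≈41° to about 38.5°.

Call:
{"method": "play_rows", "body": {"deltas": [[0,0,-0.02,0,0,0,30],[0,0,-0.02,0,0,0.2,30],[0,0,-0.02,0,0,0.6,30],[0,0,-0.02,0,0,1.1,30],[0,0,-0.02,0,0,1.6,30],[0,0,-0.02,0,0,2.1,30],[0,0,-0.02,0,0,2.6,30],[0,0,-0.02,0,0,3.0,30],[0,0,-0.02,0,0,3.3,30],[0,0,-0.02,0,0,3.5,30],[0,0,-0.02,0,0,3.5,30]]}}

```text
time_s: 11.35
tcp_pos: [0.4954, 0.225, 0.1214]
ee_rot: [[0.783, 0.623, -0.0], [0.623, -0.783, -0.0], [-0.0, -0.0, -1.0]]
wrist_force: [-1.8, -0.1, 3.6]
gripper_width: 0.481
```

```bash
python3 look.py j wrist
```

```text
11.35 [0.4954 0.225  0.1214] yaw 38.5 F [-1.78 -0.05  3.59] M [-0.386  0.618 -0.009] 0.4807 j [ 41.5   17.96 -16.93  -0.   -55.12  87.  ]
F tool [-1.43 -1.07 -3.59]
```

View pics/j_wrist.png

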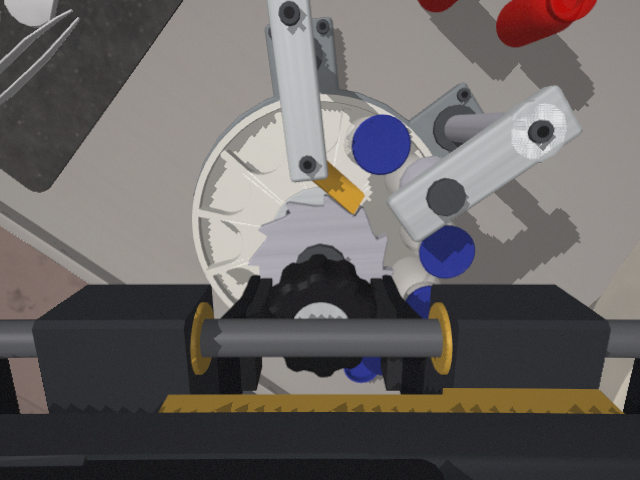

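Call:
{"method": "play_rows", "body": {"deltas": [[0,0,0,0,0,-0.15,30],[0,0,0,0,0,-0.3,30],[0,0,0,0,0,-0.4,30],[0,0,0,0,0,-0.4,30]]}}

```text
time_s: 11.8
tcp_pos: [0.4954, 0.225, 0.1215]
ee_rot: [[0.76, 0.65, -0.0], [0.65, -0.76, -0.0], [-0.0, 0.0, -1.0]]
wrist_force: [-2.7, -0.5, 3.2]
gripper_width: 0.479
```

```bash
python3 look.py k
```

```text
11.8 [0.4954 0.225  0.1215] yaw 40.58 F [-2.75 -0.5   3.16] M [-0.284  0.63   0.025] 0.4794 j [ 41.51  17.96 -16.93   0.   -55.11  89.07]
F tool [-2.42 -1.4  -3.16]
```

Call:
{"method": "play_rows", "body": {"deltas": [[0,0,0,0,0,-0.05,30],[0,0,0,0,0,-0.05,30]]}}

```text
time_s: 12.0
tcp_pos: [0.4954, 0.225, 0.1215]
ee_rot: [[0.757, 0.654, -0.0], [0.654, -0.757, -0.0], [-0.0, -0.0, -1.0]]
wrist_force: [-2.1, -1.3, 2.3]
gripper_width: 0.483
```

```bash
python3 look.py k
```

```text
12.0 [0.4954 0.225  0.1215] yaw 40.81 F [-2.1  -1.28  2.26] M [-0.314  0.7    0.03 ] 0.4831 j [ 41.51  17.96 -16.93  -0.   -55.12  89.3 ]
F tool [-2.43 -0.41 -2.26]
```

Call:
{"method": "play_rows", "body": {"deltas": [[0,0,0,0,0,-0.05,30],[0,0,0,0,0,-0.05,30]]}}

```text
time_s: 12.2
tcp_pos: [0.4954, 0.225, 0.1215]
ee_rot: [[0.754, 0.657, -0.0], [0.657, -0.754, -0.0], [-0.0, -0.0, -1.0]]
wrist_force: [-2.3, 0.1, 2.8]
gripper_width: 0.48
```

```bash
python3 look.py k
```

```text
12.2 [0.4954 0.225  0.1215] yaw 41.06 F [-2.31  0.06  2.81] M [-0.343  0.684  0.016] 0.4805 j [ 41.51  17.95 -16.93  -0.   -55.12  89.55]
F tool [-1.7  -1.56 -2.81]
```

Call:
{"method": "play_rows", "body": {"deltas": [[0,0,0,0,0,-0.04,30],[0,0,0,0,0,-0.04,30]]}}

```text
time_s: 12.4
tcp_pos: [0.4954, 0.225, 0.1215]
ee_rot: [[0.752, 0.659, -0.0], [0.659, -0.752, -0.0], [-0.0, -0.0, -1.0]]
wrist_force: [-3.7, -0.8, 2.8]
gripper_width: 0.476
```

```bash
python3 look.py k
```

```text
12.4 [0.4954 0.225  0.1215] yaw 41.26 F [-3.72 -0.78  2.76] M [-0.315  0.651 -0.009] 0.476 j [ 41.51  17.96 -16.93  -0.   -55.12  89.75]
F tool [-3.31 -1.87 -2.75]
```

Call:
{"method": "play_rows", "body": {"deltas": [[0,0,0,0,0,-0.04,30],[0,0,0,0,0,-0.04,30]]}}

```text
time_s: 12.6
tcp_pos: [0.4954, 0.225, 0.1215]
ee_rot: [[0.749, 0.662, -0.0], [0.662, -0.749, 0.0], [-0.0, -0.0, -1.0]]
wrist_force: [-2.3, -0.4, 3.1]
gripper_width: 0.478
```

```bash
python3 look.py k wrist
```

```text
12.6 [0.4954 0.225  0.1215] yaw 41.45 F [-2.3  -0.4   3.07] M [-0.314  0.658 -0.012] 0.4779 j [ 41.5   17.96 -16.93  -0.   -55.11  89.95]
F tool [-1.99 -1.23 -3.07]
```

View pics/k_wrist.png

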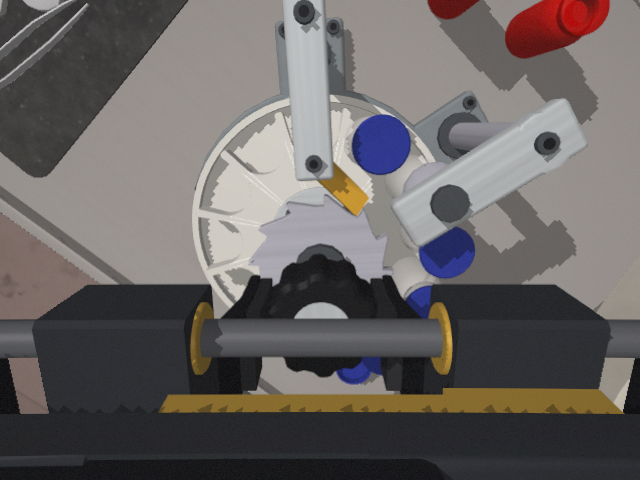

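```bash
sed -i 's/^E=s\["ee_rot"\];print.*/E=s["ee_rot"];print("Ft",(E.T@s["wrist_force"]).round(2),"eff6",round(float(s["effort"][5]),3))/' look.py; python3 look.py k; python3 -c "
import cv2
a=cv2.imread('pics/k_wrist.png')[150:290,240:420];b=cv2.imread('pics/d_wrist.png')[150:290,210:390]
import numpy as np
cv2.imwrite('pics/cmp.png',cv2.resize(np.hstack([a,b]),None,fx=2.2,fy=2.2,interpolation=2))"
```

```text
12.65 [0.4954 0.225  0.1215] yaw 41.45 F [-3.22 -1.21  2.67] M [-0.329  0.701 -0.019] 0.4824 j [ 41.51  17.95 -16.93  -0.   -55.12  89.95]
Ft [-3.21 -1.22 -2.67] eff6 0.021
```

View pics/cmp.png

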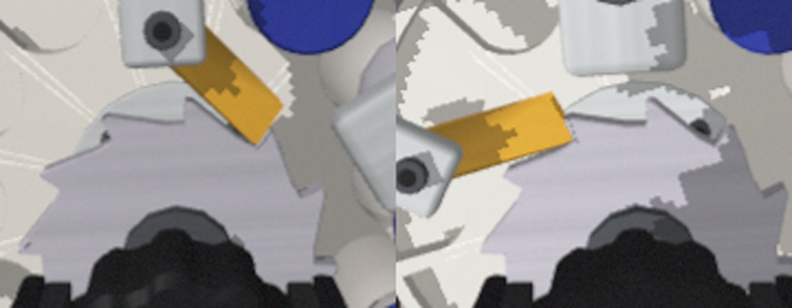

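Call:
{"method": "play_rows", "body": {"deltas": [[0,0,0,0,0,-0.04,30],[0,0,0,0,0,-0.04,30]]}}

```text
time_s: 12.85
tcp_pos: [0.4954, 0.225, 0.1214]
ee_rot: [[0.747, 0.665, -0.0], [0.665, -0.747, -0.0], [-0.0, -0.0, -1.0]]
wrist_force: [-3.0, -0.8, 2.3]
gripper_width: 0.479
```

```bash
python3 look.py k
```

```text
12.85 [0.4954 0.225  0.1214] yaw 41.64 F [-3.04 -0.79  2.26] M [-0.309  0.653 -0.061] 0.4788 j [ 41.51  17.95 -16.93  -0.   -55.12  90.14]
Ft [-2.79 -1.43 -2.26] eff6 0.081
```

Contact is starting: Mz is −0.06 and falling, and the pawl tip sits against the tooth just as it did at the start. I'll keep easing back.

Call:
{"method": "play_rows", "body": {"deltas": [[0,0,0,0,0,-0.03,30],[0,0,0,0,0,-0.06,30],[0,0,0,0,0,-0.06,30]]}}

```text
time_s: 13.15
tcp_pos: [0.4954, 0.225, 0.1215]
ee_rot: [[0.744, 0.668, -0.0], [0.668, -0.744, -0.0], [-0.0, -0.0, -1.0]]
wrist_force: [-3.4, -1.4, 2.4]
gripper_width: 0.482
```

```bash
python3 look.py k
```

```text
13.15 [0.4954 0.225  0.1215] yaw 41.94 F [-3.44 -1.38  2.4 ] M [-0.374  0.681 -0.139] 0.4815 j [ 41.5   17.95 -16.93  -0.   -55.12  90.44]
Ft [-3.49 -1.27 -2.4 ] eff6 0.172
```

Call:
{"method": "play_rows", "body": {"deltas": [[0,0,0,0,0,-0.04,30],[0,0,0,0,0,-0.04,30]]}}

```text
time_s: 13.35
tcp_pos: [0.4954, 0.225, 0.1215]
ee_rot: [[0.742, 0.671, -0.0], [0.671, -0.742, -0.0], [-0.0, -0.0, -1.0]]
wrist_force: [-3.7, -1.4, 2.1]
gripper_width: 0.48
```

```bash
python3 look.py k
```

```text
13.35 [0.4954 0.225  0.1215] yaw 42.14 F [-3.66 -1.42  2.08] M [-0.367  0.615 -0.267] 0.4796 j [ 41.5   17.95 -16.93  -0.   -55.12  90.64]
Ft [-3.67 -1.4  -2.08] eff6 0.232
```

Call:
{"method": "play_rows", "body": {"deltas": [[0,0,0,0,0,-0.03,30],[0,0,0,0,0,-0.03,30],[0,0,0,0,0,-0.03,30],[0,0,0,0,0,-0.03,30],[0,0,0,0,0,-0.03,30]]}}

```text
time_s: 13.85
tcp_pos: [0.4954, 0.225, 0.1215]
ee_rot: [[0.74, 0.673, -0.0], [0.673, -0.74, -0.0], [-0.0, 0.0, -1.0]]
wrist_force: [-2.4, -0.3, 2.0]
gripper_width: 0.48
```

```bash
python3 look.py l top scene
```

```text
13.85 [0.4954 0.225  0.1215] yaw 42.29 F [-2.42 -0.3   1.99] M [-0.477  0.598 -0.287] 0.48 j [ 41.5   17.95 -16.94   0.   -55.12  90.79]
Ft [-1.99 -1.41 -1.99] eff6 0.302
```

View pics/l_scene.png

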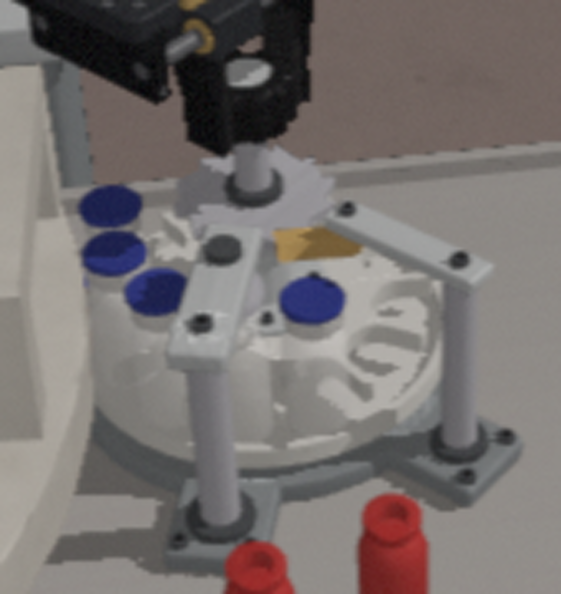

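The vial is under the head, with the tooth bearing on the pawl at about 5 to 6 N (Mz −0.29 N m) for over 0.4 s. I'll release and lift straight up.

Call:
{"method": "play_rows", "body": {"deltas": [[0,0,0,0,0,0,48],[0,0,0,0,0,0,56],[0,0,0,0,0,0,60],[0,0,0,0,0,0,60]]}}

```text
time_s: 14.35
tcp_pos: [0.4957, 0.2253, 0.1215]
ee_rot: [[0.739, 0.673, 0.001], [0.673, -0.739, 0.0], [0.001, 0.0, -1.0]]
wrist_force: [-0.2, -0.2, 0.4]
gripper_width: 0.666
```

```bash
python3 look.py m
```

```text
14.35 [0.4957 0.2253 0.1215] yaw 42.32 F [-0.21 -0.2   0.43] M [-0.074 -0.088  0.047] 0.6661 j [ 4.151e+01  1.797e+01 -1.691e+01  1.000e-02 -5.508e+01  9.081e+01]
Ft [-0.28  0.01 -0.43] eff6 0.002
```

Call:
{"method": "play_rows", "body": {"deltas": [[0,0,-0.3,0,0,0,62],[0,0,-0.8,0,0,0,62],[0,0,-1.6,0,0,0,62],[0,0,-2.6,0,0,0,62],[0,0,-3.6,0,0,0,62],[0,0,-4.2,0,0,0,62],[0,0,-4.4,0,0,0,62],[0,0,-4.4,0,0,0,62]]}}

```text
time_s: 15.15
tcp_pos: [0.4957, 0.2253, 0.2328]
ee_rot: [[0.74, 0.673, 0.002], [0.673, -0.74, 0.002], [0.003, 0.0, -1.0]]
wrist_force: [0.8, 0.1, 0.2]
gripper_width: 0.716
```

```bash
python3 look.py n wrist scene top
```

```text
15.15 [0.4957 0.2253 0.2328] yaw 42.3 F [0.77 0.14 0.19] M [-0.05   0.008  0.002] 0.7159 j [ 41.51  12.59  -7.35  -0.   -69.91  90.79]
Ft [ 0.66  0.41 -0.19] eff6 0.0
```

View pics/n_wrist.png

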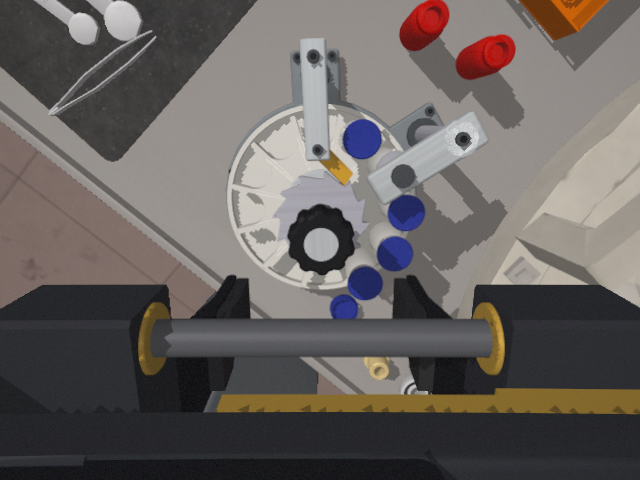

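View pics/n_scene.png

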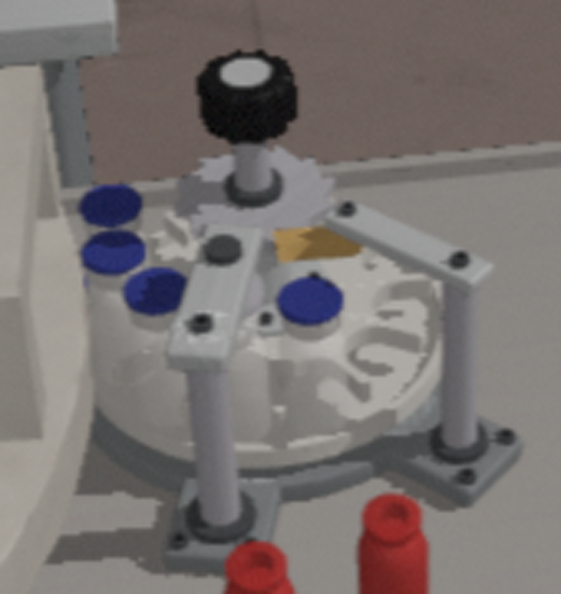

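Capped vial 3 now shows at (156,292) in the scene crop, exactly where vial 1 stood at the start. I'll check that numerically.

Run:
```python
from station import r
from h import *
a=cv2.imread("pics/scene0.png")[165:345,200:370];d=r.capture("scene");b=d["pixels"][165:345,200:370,::-1]
for im in(a,b):
    im=im.astype(int);m=((im[:,:,0]-im[:,:,2]>60)).astype(np.uint8)
    n,l,st,c=cv2.connectedComponentsWithStats(m)
    print([(np.round(c[i],2).tolist(),int(st[i,4])) for i in range(1,n) if st[i,4]>30])
k=np.array([.4955,.225])
for ang in(-15.8,):
    P=np.r_[k+.07*np.array([np.cos(np.radians(ang)),np.sin(np.radians(ang))]),.024];print("vial foot",proj(d,P),[(round(o["score"],2),o["centre"].round(3)) for o in r.spot_in("scene","open_vial_centre")], P)
```

```text
[([60.81, 41.72], 69), ([44.11, 48.58], 133), ([42.32, 85.77], 44)]
[([34.13, 77.3], 111), ([42.28, 85.72], 46), ([93.59, 90.58], 172)]Traceback (most recent call last):
  File "<stdin>", line 10, in <module>
AttributeError: 'list' object has no attribute 'round'. Did you mean: 'count'?
```

The cap centroid matches within 0.06 px, so the dial is seated at −π/3. The knob is up and the gripper is clear, so I'm handing in.

```bash
python3 -c "
from station import r
print(r.finish_job()); print(r.sense()['time_s'])"
```

```text
the job is handed in; nothing more can be done
None
the job is handed in; nothing more can be done
```

The job is handed in, at about 15 s of robot time. The open vial sits under the crimping head with the ratchet engaged and the gripper clear. No verdict was reported.

**What I did**
1. Gripped the knob and pressed it about 12 mm to its stop.
2. Turned the dial back 75° (2.5 pockets, since the open vial was two past the head).
3. Let the knob come right up.
4. Advanced 17.5° past the click.
5. Eased back until the wrist moment read about 0.29 N m, roughly 5 to 6 N on the pawl, held for about 0.5 s.
6. Released and lifted clear.

**Last checks**
- **Dial position:** a capped vial's centroid sits within 0.06 px of where its pocket neighbour stood at the start, which puts the dial at −π/3.
- **Knob:** it looks fully up in the scene picture.
- **Vial:** I saw no tilt in the scene picture while it stood beyond the head. Once it was under the head, the bracket hid it from view.
- **Gripper:** wrist forces were about zero after release.

**Failed or disagreed**
- **Fingertip height:** both cameras showed the fingertips about 28 mm higher than the reported TCP height, so I set the grasp height from the pictures.
- **Vial centre:** my last attempt to locate the vial centre directly failed on a script error. Its centring is inferred from the seated dial and the 1.5 mm pocket play.

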